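# Pack the gap in a knife-handle press and hold it shut

## Robot

A 6-joint arm with a two-finger parallel gripper is mounted at the origin on the work surface. World frame = base frame: x ahead of the robot, y to its left, z up, the work surface at z = 0. Lengths are in mm, angles in degrees, forces in N, time in s.
With the tool pointing down it reaches from about 350 to 850 mm from the base axis. Payload 8.1 kg.
Tool frame: the origin (TCP) lies between the finger pads; the fingertips stand 22 mm ahead of it and the grasp point (between the pads) lies 3 mm ahead of it; z points along the fingers, y is the line along which they close (so a half turn about z gives the same grasp; the last joint's range is limited). The gripper opens to 85 mm and grips with 20 to 120 N. Pads are 22 mm wide; open, the fingers measure 114 mm over their backs; the gripper's body (76 mm by 85 mm) begins 54 mm behind the grasp point. The pads swing forward as they close: fully open they stand 13 mm farther back than shut.
Start: joints at [-70.325, 7.471, 85.268, -0, 87.261, -4.893], TCP at [249.488, -545.675, 253.292] pointing down, gripper open.
Joint ranges: [-169.43, 169.43], [-51.17, 129.36], [1.28, 143.12], [-76.62, 256.62], [0, 156.53], [-152.29, 152.29]. Speed limits (degrees/s): [136.94, 136.94, 159.86, 180, 180, 180].

## Interface

Orientations are given as [roll, pitch, yaw] about the fixed x, y, z axes, in that order (R = Rz(yaw) Ry(pitch) Rx(roll)).
In Python, from bench import sense, snapshot, calibration, hand_in gives the robot as it stands.
- The arm moves only by the shell command python3 -m crank 'ROWS' [FORCE]. ROWS is JSON, a list of rows, each a list of 5 numbers: the shift along the tool's x, y, z in cm, then the turn about the tool's z in rad, then the finger opening in cm, from 0 to 8.54. A call has 1 to 20 rows; each row is the pose to reach, as a shift and turn from the pose commanded when the call began, along the tool's axes at that moment; what a row does not reach only later rows make up. A row lasts 1/10 s, in which the tool goes at most 50 mm and 8.59 degrees, less where a joint would pass 70% of its speed; a pose out of reach is approached as far as the arm can. A call with a gripper value outside its range is refused whole. The fingers move at their own pace and stop on an object; FORCE is the grip in N (left out, the last holds). Time passes only in rows, so rows that repeat a pose let the fingers close. It gives the time, the measured TCP pose, the force, the opening and the grip force at its end, in the units of the state.
- sense(): the state, without advancing time (a new reading comes with each control period).
- snapshot(name): name is "side" or "top"; returns (picture, depth): 384x512x3 uint8, red, green, blue; 384x512 float32, mm along the optical axis (not along the pixel's ray), 0 where there is no reading.
- calibration(name): a dict with "fovy" (degrees; the focal length in pixels is half the picture's height over the tangent of half this angle, whatever the lens; pixels are square), "cx", "cy" (the principal point, pixels), "rvec" (rotation vector, rad) and "tvec" (3), from world to camera coordinates, as OpenCV has them. Camera axes: x right, y down, z forward; pixel columns grow to the right and rows downward; lengths in mm; the calibration is good to about 2 mm. A picture is of the moment at which its call begins. calibration takes no time and is no camera call.
- hand_in(): hands the job in; it is judged then, once.
The state is a dict: "time": time; "joint_pos": joint angles; "qd": joint speeds; "joint_efforts": joint torques, N m; "tool_pos": TCP position; "tcp_rot": TCP orientation; "ft_force": force on the tool from outside, world axes, zero at the start; "wrist_torque": the same for the moment, N m; "finger_gap": finger opening in mm; "grip_force": force on a finger pad.
Only numpy, scipy, OpenCV 4.12 (cv2) and the standard library are available. Lean on these libraries where they do the work, as an engineer would, in place of code of your own. Each camera call takes 0.05 s, during which the arm holds its last target. There are 200 camera calls.

## Task

A knife with its wooden handle scales stands against the fence of a small bench press, but the sprung sliding jaw has too short a stroke to reach it. Stand aluminium spacers from the mat upright in the gap, one behind the other, centred and square to the jaw, until the gap is so nearly full that pushing the jaw's black handle makes it bite on the stack before its own stop; leave unused spacers off the press, and the bottle, tin and hammer where they are. Finish while holding: keep the jaw pushed firmly against the stack by its handle, touching no spacer, and do not let go, because the jaw springs back.

Things in the scene. Friction and masses are not known exactly. Their poses are not given: they have to be found in the camera images.
- press: the press: a fixed dark steel base plate, 110 mm (its x) by 280 mm (its y, from -145 to +135 mm) and 15 mm thick. The origin is on the table under the plate, on the press's centre line. The jaw closes along the press's +y towards the knife. The gap's floor is the plate's top, 15 mm above the origin; the gap is open above and at both sides (x). z up.
- jaw (a joint): travel of the aluminium sliding jaw in m: 0 is fully open (where the spring keeps it), growing as it is pushed along the press's +y towards the knife; hard stop at 0.030. Return spring: 2 N at 0 rising to 5 N at 0.030. Besides the upright nose (40 wide, 22 thick, top 58 mm above the table) it has a low tail plate, top 26 mm above the table, which carries the handle.
- jaw_face (a point): centre of the jaw's flat front face, 40 mm wide, 42 mm tall, facing the press's +y; 37.5 mm above the table. It moves with the jaw; axes as the press.
- jaw_handle (a point): the black upright handle block on the jaw's tail, 24 mm (x) by 20 mm (y), reaching from 26 to 81 mm above the table; this point is on its axis, 56 mm above the table, 55 mm behind the jaw's face (press -y). It can be pinched from above across x or pushed from behind. It moves with the jaw; axes as the press.
- knife_stop: the fixed fence with the knife, parallel to the press (same axes); it stands somewhere along the press. Origin: on the plate's top, below the middle of the pad's face. A plywood pad (40 mm wide, 14 mm deep, 42 mm tall) faces the jaw; behind it (+y) the dark wooden scales, 112 mm wide, the blade pointing to +x as far as 160 mm and the steel fence, 50 mm tall above the plate.
- stop_face (a point): centre of the plywood pad's face, facing the jaw (press -y), 37.5 mm above the table. With the jaw open the gap from jaw_face to this face is 50 to 82 mm along the press's y: two or three spacers are needed.
- spacer1: the same block as spacer1_center, its origin under the middle of its foot (22.5 mm below its centre)
- spacer2: the same block as spacer2_center, its origin under the middle of its foot (22.5 mm below its centre)
- spacer3: the same block as spacer3_center, its origin under the middle of its foot (22.5 mm below its centre)
- spacer4: the same block as spacer4_center, its origin under the middle of its foot (22.5 mm below its centre)
- spacer1_center (a point): aluminium spacer block 40 x 18 x 45 mm (its x, y, z), 85 g give or take; all four are alike, and at the start each stands upright on the rubber mat (mat 4 mm thick), long side at any yaw within 0.6 rad. This point is its very centre; x along the 40 mm width, y through the 18 mm thickness, z up.
- spacer2_center (a point): as spacer1_center: centre of the next spacer block, same sizes and axes.
- spacer3_center (a point): as spacer1_center: centre of the next spacer block, same sizes and axes.
- spacer4_center (a point): as spacer1_center: centre of the next spacer block, same sizes and axes.
- bottle: bystander: white plastic bottle, diameter 48 mm, 130 mm tall; origin under its foot.
- tin: bystander: steel tin, diameter 68 mm, 60 mm tall; origin under its foot.
- hammer: bystander: hammer 270 mm long lying on the table, about along y; origin near its middle.
Mind the look-alikes: they are no part of the job. What is shaped like the spacer2 but orange is not meant. Leave any red look-alike of the spacer4 alone.

How it is judged:
By the outcome, as a careful person would: the job done as asked, in the order asked, and still so for the second after the job is handed in, while the arm keeps its last pose, push and grip.
It also fails if it takes over 72 s, if anything falls off the work surface, if the arm or the gripper's body presses on something with over 40 N, if the wrist force passes 120 N, or if a joint passes its speed limit or range.

## Working session

There is one attempt and no reset: what is moved stays moved. The work goes in short steps, Python scripts to look and compute and a shell command to move; the robot and the scene stay as the last step left them, time stands still between calls to the robot, and variables do not carry over. Pictures are saved under pics/ and viewed, at most 11 in all, crops included, and the job is handed in when it is done.

```bash
ls; mkdir -p pics; python3 - <<'E'
from bench import *
import cv2,numpy as np
s=sense();print({k:np.round(v,3).tolist() for k,v in s.items()})
for n in("top","side"):
    p,d=snapshot(n);np.savez(f"{n}0.npz",p=p,d=d);cv2.imwrite(f"pics/{n}0.png",p[:,:,::-1])
    c=calibration(n);print(n,c)
E
```

```text
pics
{'time': 0.0, 'joint_pos': [-70.324, 7.516, 85.33, 0.0, 87.263, -4.895], 'qd': [-0.126, 0.037, -0.003, 0.01, -0.068, -0.072], 'joint_efforts': [-0.0, -56.941, -50.055, 0.0, 0.015, 0.0], 'tool_pos': [249.316, -545.174, 252.224], 'tcp_rot': [-179.891, -0.01, 24.57], 'ft_force': [-0.132, 0.216, -0.714], 'wrist_torque': [0.013, -0.028, -0.004], 'grip_force': 0.0, 'finger_gap': 85.434}
top {'fovy': 54.81806093987509, 'cx': 253.7069863458116, 'cy': 186.9455274969621, 'rvec': array([ 2.17240582, -2.18824233,  0.0898974 ]), 'tvec': array([   8.50025827,  551.22147808, 1000.05048173])}
side {'fovy': 48.86298620621373, 'cx': 252.25388212167744, 'cy': 194.10829771018183, 'rvec': array([ 0.93883381, -2.27015033,  1.25266514]), 'tvec': array([407.56153989, 259.57253159, 787.29823416])}
```

View pics/top0.png

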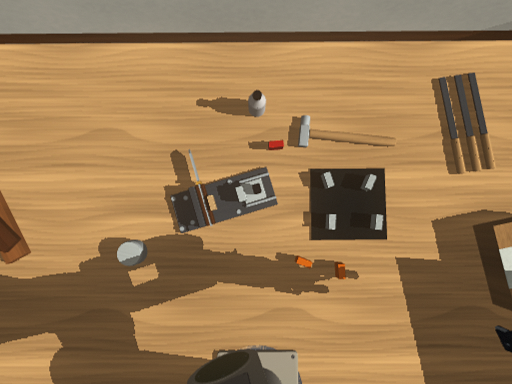

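View pics/side0.png

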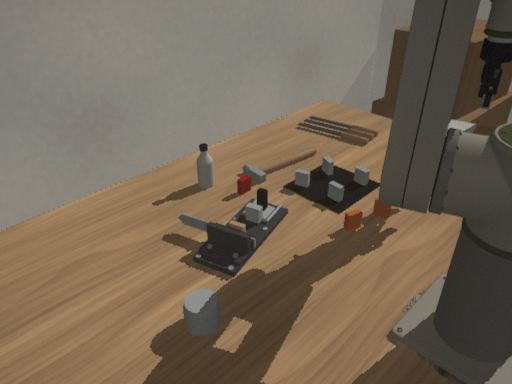

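The top view shows four grey spacers on the black mat, at about (328,180), (370,182), (331,222) and (377,222). The orange blocks at (304,262) and (340,270) and the red one at (276,145) are the look-alikes. The press is at about (225,200), with the jaw handle at (257,187) and the pad at (212,203). Next I'll measure these.

```bash
cat > h.py <<'E'
import numpy as np,cv2
from bench import *
def cam(n):
    c=calibration(n);R=cv2.Rodrigues(c["rvec"])[0];t=np.array(c["tvec"]);f=192/np.tan(np.radians(c["fovy"])/2)
    return R,t,f,c["cx"],c["cy"]
def ray(n,uv):
    R,t,f,cx,cy=cam(n);uv=np.atleast_2d(uv).astype(float)
    d=np.c_[(uv[:,0]-cx)/f,(uv[:,1]-cy)/f,np.ones(len(uv))]@R
    return -R.T@t,d
def plane(n,uv,z):
    o,d=ray(n,uv);return o+d*((z-o[2])/d[:,2])[:,None]
def cloud(n,dep):
    v,u=np.mgrid[:384,:512];o,d=ray(n,np.c_[u.ravel(),v.ravel()])
    P=o+d*dep.ravel()[:,None];P[dep.ravel()==0]=np.nan;return P.reshape(384,512,3)
def proj(n,P):
    R,t,f,cx,cy=cam(n);q=np.atleast_2d(P)@R.T+t;return np.c_[q[:,0]/q[:,2]*f+cx,q[:,1]/q[:,2]*f+cy]
def get(n,new=True):
    if new: p,d=snapshot(n);return p,d,cloud(n,d)
    z=np.load(f"{n}0.npz");return z["p"],z["d"],cloud(n,z["d"])
E
cat > m.py <<'E'
from h import *
def spacers(P,lo=38,hi=60):
    m=((P[...,2]>lo)&(P[...,2]<hi)).astype(np.uint8)
    k,l,st,c=cv2.connectedComponentsWithStats(m)
    for i in range(1,k):
        if st[i,4]<25: continue
        q=P[l==i];(x,y),(a,b),th=cv2.minAreaRect(q[:,:2].astype(np.float32))
        print(c[i].round(1),st[i,4],"med",np.median(q,0).round(1),"rect",round(x,1),round(y,1),round(a,1),round(b,1),round(th,1))
E
python3 - <<'E'
from m import *
for n in("top","side"):
    p,d,P=get(n,False);print(n);spacers(P)
    tab=P[300:310,330:400,2] if n=="top" else P[300:340,60:120,2];print("table z",np.nanmedian(tab),np.nanstd(tab))
p,d,P=get("top",False)
big=cv2.resize(p[150:250,150:400],None,fx=3.2,fy=3.2,interpolation=cv2.INTER_CUBIC);cv2.imwrite("pics/crop0.png",big[:,:,::-1])
E
```

```text
top
[256.1 109.9] 38 med [759.2  -3.3  48.4] rect 762.4 -2.8 44.2 16.4 85.0
[275.7 143.2] 101 med [668.9 -57.   45.7] rect 669.5 -56.3 18.6 39.9 6.0
[203.6 198.7] 578 med [512.3 138.1  48.8] rect 554.1 144.9 216.4 39.5 15.8
[327.9 178.7] 110 med [ 569.2 -195.4   49.7] rect 570.1 -196.0 39.5 17.7 16.6
[369.6 181. ] 116 med [ 562.8 -308.1   49.3] rect 563.3 -309.1 19.3 39.5 65.6
[240.5 193. ] 104 med [532.5  41.   58.1] rect 533.1 40.0 39.8 21.9 16.3
[331.2 220.8] 112 med [ 457.7 -201.3   49.6] rect 456.4 -202.7 18.6 38.5 85.6
[377.9 221.2] 119 med [ 455.4 -326.2   49.5] rect 454.8 -327.1 18.8 39.6 81.9
[493.2 262. ] 452 med [ 344.8 -627.    48.8] rect 348.0 -627.9 73.9 232.5 82.2
[  6.  237.3] 337 med [417.7 668.8  45.1] rect 422.8 679.9 70.5 52.3 47.0
[134.4 250.8] 204 med [384.7 319.8  56. ] rect 381.0 327.7 65.6 52.0 28.2
[303.5 261.7] 106 med [ 348.8 -126.1   45.9] rect 349.3 -126.5 39.2 17.8 67.3
[340.9 270.4] 116 med [ 326.7 -224.8   46. ] rect 325.3 -225.7 39.5 18.7 1.4
[271.5 376.7] 51 med [ 59.6 -36.9  48.9] rect 55.3 -40.6 45.0 5.8 54.5
table z 0.9380777518806553 1.884991963
[... 584 characters left out ...]
med [ 563.5 -190.9   46.9] rect 565.9 -192.9 39.5 24.1 20.1
[243.7 179.1] 68 med [663.9 -51.   43.4] rect 665.0 -52.5 20.7 41.8 4.1
[336.1 186.3] 102 med [ 452.2 -195.6   46.8] rect 453.3 -200.6 22.9 40.8 87.2
[256.1 207.4] 253 med [531.3  42.5  52.1] rect 536.7 23.2 41.7 66.0 18.1
[353.6 213.8] 103 med [ 344.7 -121.3   44.5] rect 346.5 -124.3 40.0 22.2 68.9
[195.  219.6] 140 med [603.6 170.9  45.5] rect 603.9 170.2 97.3 11.0 16.0
[233.1 234.3] 534 med [492.5 154.   49.4] rect 500.0 140.7 114.6 56.9 16.7
[202. 310.] 564 med [357.2 344.6  53.3] rect 372.3 338.6 65.2 63.2 16.0
[470.4 337.2] 751 med [-11.3  63.3  49.3] rect 1.1 48.0 49.5 131.2 87.1
table z 0.16454087878707924 1.1416653187436332
```

View pics/crop0.png

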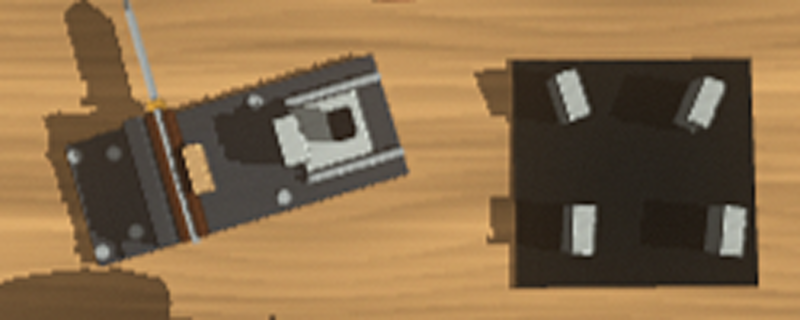

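```bash
python3 - <<'E'
from m import *
for n in("top","side"):
    p,d,P=get(n,False)
    th=np.radians(16.2);ex=np.array([np.cos(th),np.sin(th)]);ey=np.array([-ex[1],ex[0]])
    J=np.array([533.1,40.0])
    q=P[...,:2]-J;X=q@ex;Y=q@ey;Z=P[...,2]
    def rep(name,m):
        a,b=X[m],Y[m]
        print(n,name,m.sum(),"X",np.percentile(a,[1,50,99]).round(1),"Y",np.percentile(b,[1,50,99]).round(1),"Z",np.median(Z[m]).round(1))
        (x,y),(w,h),t=cv2.minAreaRect(P[m][:,:2].astype(np.float32));print("   ",x,y,w,h,t)
    rep("nose",(abs(X)<30)&(abs(Y)<18)&(Z>55)&(Z<62))
    rep("handle",(abs(X)<25)&(Y<-25)&(Y>-70)&(Z>77)&(Z<85))
    hsv=cv2.cvtColor(p,cv2.COLOR_RGB2HSV)
    ply=(Y>40)&(Y<125)&(abs(X)<30)&(Z>53)&(Z<61)
    rep("padtop",ply)
    rep("ply colour",ply&(hsv[...,0]<28)&(hsv[...,2]>150))
    # heights profile along Y at |X|<8
    if n=="top":
        for y in range(-20,120,3):
            m=(abs(X)<10)&(Y>=y)&(Y<y+3)
            print(y,np.median(Z[m]).round(1),p[m].mean(0).round(0),m.sum())
E
```

```text
top nose 121 X [-19.3  -0.   19.3] Y [-10.9   0.   10.7] Z 58.8
    533.2435302734375 39.870765686035156 39.59560775756836 21.949874877929688 15.670442581176758
top handle 67 X [-11.4  -0.1  11.5] Y [-53.3 -44.  -34.4] Z 81.4
    545.4308471679688 -2.1141891479492188 23.744482040405273 18.927555084228516 17.374176025390625
top padtop 94 X [-20.3   0.2  22.4] Y [ 75.8  83.8 114. ] Z 57.7
    506.818603515625 131.25294494628906 49.985599517822266 38.33485794067383 16.823238372802734
top ply colour 76 X [-19.7  -1.6  17.8] Y [75.8 82.2 89.3] Z 57.8
    509.20135498046875 119.1005859375 37.99029541015625 13.59701156616211 17.166994094848633
-20 25.9 [121. 120. 112.] 8
-17 26.0 [119. 119. 111.] 8
-14 26.1 [127. 126. 118.] 8
-11 58.8 [166. 169. 160.] 8
-8 58.0 [185. 189. 181.] 7
-5 59.2 [185. 189. 180.] 9
-2 59.4 [184. 188. 179.] 8
1 59.5 [184. 188. 180.] 9
4 59.5 [186. 190. 181.] 9
7 58.5 [172. 174. 166.] 9
10 36.0 [72. 67. 59.] 4
13 16.6 [51. 44. 37.] 8
16 16.3 [55. 48. 41.] 8
19 16.3 [56. 49. 42.] 8
22 14.9 [55. 48. 41.] 8
25 16.4 [55. 48. 41.] 7
28 16.9 [55. 48. 41.] 8
31 17.2 [55. 48.
[... 677 characters left out ...]
59. 52.] 16
115 65.9 [76. 72. 69.] 8
118 65.6 [74. 70. 65.] 10
side nose 86 X [-22.6  -3.4  17. ] Y [-9.2  3.9 14.8] Z 57.8
    529.73291015625 42.30549621582031 40.57579803466797 24.85612678527832 19.88812255859375
side handle 46 X [-14.1  -3.2   8.6] Y [-49.4 -37.9 -30.4] Z 80.0
    541.1256713867188 0.7977476119995117 23.7249698638916 19.011781692504883 18.606809616088867
side padtop 83 X [-22.8  -3.5  18. ] Y [78.5 87.8 93.5] Z 56.8
    506.9327087402344 121.65865325927734 40.78057098388672 15.41890811920166 18.415184020996094
side ply colour 31 X [-19.5  -2.2  14.6] Y [79.9 83.5 88.6] Z 57.1
    507.4066162109375 120.31643676757812 34.739410400390625 8.799331665039062 14.404764175415039
```

```bash
cat > rel.py <<'E'
import sys,numpy as np
from bench import sense
# rel.py "x y z yaw" (current commanded) "x y z yaw" (goal): shift cm along tool axes, turn rad
a,b=[np.array(list(map(float,s.split()))) for s in sys.argv[1:3]]
y=np.radians(a[3]);ux=np.array([np.cos(y),np.sin(y),0]);uy=np.array([np.sin(y),-np.cos(y),0]);d=b[:3]-a[:3]
print("row",np.round([d@ux/10,d@uy/10,-d[2]/10],2),"turn",round(-np.radians(b[3]-a[3]),3))
E
python3 rel.py "249.5 -545.7 253.3 24.57" "570 -196 130 106.5"
```

```text
row [ 43.69 -18.48  12.33] turn -1.43
```

```bash
python3 -m crank '[[43.7,-18.5,12.3,-1.43,7],[43.7,-18.5,12.3,-1.43,7],[43.7,-18.5,12.3,-1.43,7],[43.7,-18.5,12.3,-1.43,7],[43.7,-18.5,12.3,-1.43,7],[43.7,-18.5,12.3,-1.43,7],[43.7,-18.5,12.3,-1.43,7],[43.7,-18.5,12.3,-1.43,7],[43.7,-18.5,12.3,-1.43,7],[43.7,-18.5,12.3,-1.43,7],[43.7,-18.5,12.3,-1.43,7],[43.7,-18.5,12.3,-1.43,7],[43.7,-18.5,12.3,-1.43,7]]' 40
```

```text
time: 1.4
tool_pos: [569.5, -196.3, 130.2]
tcp_rot: [-180.0, 0.0, 106.4]
ft_force: [1.0, -0.3, -0.2]
finger_gap: 69.9
grip_force: 0.0
```

```bash
python3 -m crank '[[0,0,5,0,7],[0,0,8,0,7],[0,0,9.7,0,7],[0,0,9.7,0,7],[0,0,9.7,0,3.5],[0,0,9.7,0,3.5],[0,0,9.7,0,3.5],[0,0,9.7,0,3.5],[0,0,9.7,0,3.5],[0,0,9.7,0,3.5],[0,0,5,0,3.5],[0,0,0,0,3.5],[0,0,0,0,3.5]]' 40; python3 - <<'E'
from m import *
s=sense();print(s["tool_pos"],s["tcp_rot"],s["finger_gap"],s["grip_force"])
for n in("top","side"):
    p,d,P=get(n);print(n);spacers(np.where((abs(P[...,0]-s["tool_pos"][0])<60)[...,None]&(abs(P[...,1]-s["tool_pos"][1])<60)[...,None],P,np.nan),95,160)
    cv2.imwrite(f"pics/{n}1.png",p[:,:,::-1])
E
```

```text
time: 2.7
tool_pos: [575.2, -197.8, 140.3]
tcp_rot: [179.3, 0.6, 106.5]
ft_force: [1.3, -0.7, -0.4]
finger_gap: 39.4
grip_force: 41.0
[ 575.2109706  -197.84626512  140.32253343] [179.34094124   0.55487329 106.50951378] 39.36567841325941 40.9801322221756
top
side
[303.1 145.1] 377 med [ 567.6 -188.4  135.9] rect 569.5 -191.9 69.2 24.9 14.7
```

View pics/side1.png

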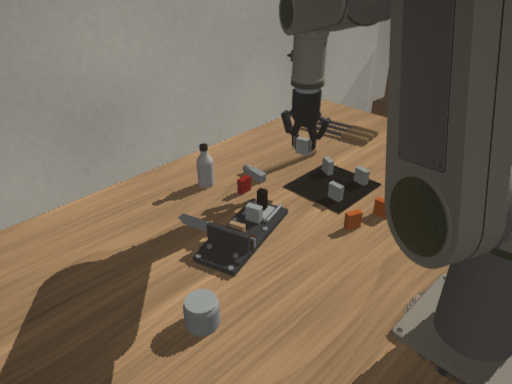

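```bash
python3 rel.py "570.0 -195.8 130.3 106.5" "515.1 100.8 120.3 106.6"
```

```text
row [30.    3.16  1.  ] turn -0.002
```

```bash
python3 -m crank '[[2,0.2,0,0,3.5],[6,0.6,0,0,3.5],[10,1,0,0,3.5],[14.5,1.5,0,0,3.5],[19,2,0,0,3.5],[23,2.4,0,0,3.5],[26.5,2.8,0,0,3.5],[28.8,3,0,0,3.5],[30,3.2,0,0,3.5],[30,3.2,1,0,3.5],[30,3.2,1,0,3.5],[30,3.2,1,0,3.5],[30,3.2,1,0,3.5],[30,3.2,1,0,3.5]]'; python3 - <<'E'
from m import *
s=sense();print(s["tool_pos"],s["tcp_rot"])
p,d,P=get("side");np.savez("side2.npz",p=p,d=d);cv2.imwrite("pics/side2.png",cv2.resize(p[100:280,150:350],None,fx=3.3,fy=3.3,interpolation=cv2.INTER_CUBIC)[:,:,::-1])
E
```

```text
time: 4.2
tool_pos: [515.8, 100.2, 120.4]
tcp_rot: [180.0, 0.0, 106.4]
ft_force: [-0.1, -0.0, -0.1]
finger_gap: 39.7
grip_force: 41.0
[515.82171415 100.15887154 120.44649887] [1.79985721e+02 8.68232983e-03 1.06423970e+02]
```

View pics/side2.png

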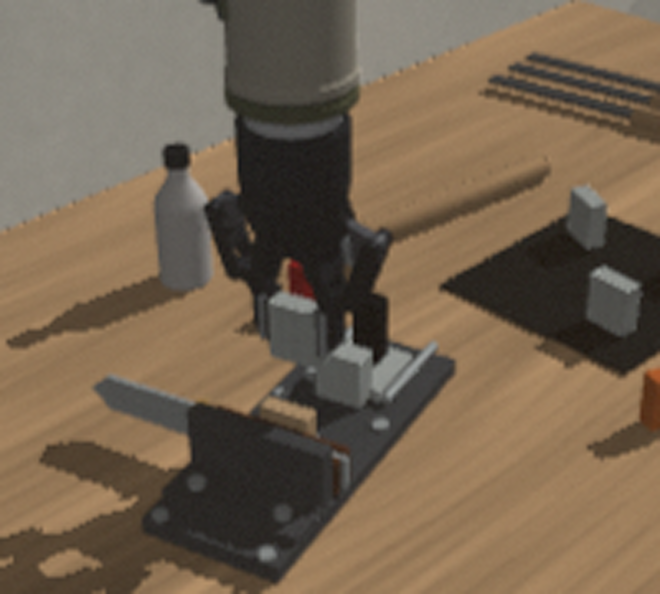

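The crop shows the spacer held above the gap at crop (297,325), between the jaw nose at (343,375) and the pad at (290,412). The jaw's and the spacer's front faces are both visible, so I'll measure one relative to the other.

```bash
cat > face.py <<'E'
from m import *
import sys
th=np.radians(16.6);ex=np.array([np.cos(th),np.sin(th)]);ey=np.array([-ex[1],ex[0]]);J=np.array([533.2,39.9])
def bright(f,boxes):
    z=np.load(f);p,d=z["p"],z["d"];P=cloud("side",d)
    X=(P[...,:2]-J)@ex;Y=(P[...,:2]-J)@ey;Z=P[...,2]
    g=(p.min(2)>95)&(p.max(2).astype(int)-p.min(2)<35)
    for nm,(y0,y1,z0,z1) in boxes.items():
        m=g&(abs(X)<32)&(Y>y0)&(Y<y1)&(Z>z0)&(Z<z1)
        k,l,st,c=cv2.connectedComponentsWithStats(m.astype(np.uint8));i=1+np.argmax(st[1:,4]);m=l==i
        x,y,zz=X[m],Y[m],Z[m];A=np.c_[x,np.ones(len(x))];sl=np.linalg.lstsq(A,y,rcond=None)[0]
        print(nm,m.sum(),"X",np.percentile(x,[2,50,98]).round(1),"mid",round((np.percentile(x,2)+np.percentile(x,98))/2,1),"Y med",np.median(y).round(1),"slope deg",np.degrees(np.arctan(sl[0])).round(1),"Z",np.percentile(zz,[2,98]).round(1))
if __name__=="__main__":
    bright("side2.npz",{"spacer":(55,90,85,128),"jawface":(5,22,20,54)})
E
python3 face.py
```

```text
spacer 2 X [-15.  -13.7 -12.4] mid -13.7 Y med 73.7 slope deg -0.9 Z [89.5 90.3]
jawface 20 X [-22.5 -21.2 -20. ] mid -21.2 Y med 9.3 slope deg -21.3 Z [23.8 53.7]
```

```bash
python3 - <<'E'
from face import *
z=np.load("side2.npz");p,P=z["p"],cloud("side",z["d"])
X=(P[...,:2]-J)@ex;Y=(P[...,:2]-J)@ey;Z=P[...,2]
for u,v in((240,200),(254,213),(245,195)): print(u,v,p[v,u],X[v,u].round(1),Y[v,u].round(1),Z[v,u].round(1))
E
sed -i 's/min(2)>95/min(2)>85/;s/<35)/<45)/' face.py; python3 face.py
```

```text
240 200 [81 82 79] -7.0 76.7 119.8
254 213 [83 82 80] -8.2 13.2 45.6
245 195 [60 59 57] -15.8 68.7 131.4
spacer 3 X [-27.7 -26.9 -20.8] mid -24.3 Y med 66.1 slope deg -55.7 Z [ 89.8 101.8]
jawface 26 X [-22.4 -21.  -18.9] mid -20.6 Y med 10.1 slope deg 42.4 Z [21.6 53.6]
```

```bash
sed -i 's/min(2)>85/min(2)>66/' face.py; python3 face.py; python3 - <<'E'
from face import *
bright("side2.npz",{"sp":(60,90,70,140),"sp mid":(60,90,95,118),"jaw":(0,25,25,54),"jaw mid":(0,25,30,45)})
E
```

```text
spacer 222 X [-26.5  -2.9  16.8] mid -4.9 Y med 74.0 slope deg 0.6 Z [ 89.4 126.7]
jawface 157 X [-21.7  -6.4  14.2] mid -3.8 Y med 12.6 slope deg 3.6 Z [21.  53.5]
sp 302 X [-25.3  -1.7  18.2] mid -3.5 Y med 73.7 slope deg -1.8 Z [ 89.6 134.6]
sp mid 130 X [-27.2  -2.9  16.7] mid -5.3 Y med 74.3 slope deg -0.7 Z [ 95.9 117.5]
jaw 142 X [-22.4  -8.2  13.7] mid -4.3 Y med 12.5 slope deg 7.3 Z [26.3 53.5]
jaw mid 73 X [-22.5  -7.   14.2] mid -4.2 Y med 12.4 slope deg 8.1 Z [30.2 44.8]
```

```bash
python3 -m crank '[[0,0,2,0,3.5],[0,0,4.5,0,3.5],[0,0,6.5,0,3.5],[0,0,7.2,0,3.5],[0,0,7.5,0,3.5],[0,0,7.5,0,3.5],[0,0,7.5,0,3.5],[0,0,7.5,0,5.5],[0,0,7.5,0,5.5],[0,0,7.5,0,5.5],[0,0,6.5,0,5.5],[0,0,4,0,6],[0,0,0,0,7],[0,0,-2,0,7]]';  python3 - <<'E'
from face import *
p,d,P=get("side");np.savez("side3.npz",p=p,d=d);cv2.imwrite("pics/side3.png",cv2.resize(p[150:280,170:320],None,fx=4,fy=4,interpolation=cv2.INTER_CUBIC)[:,:,::-1])
print(sense()["tool_pos"])
bright("side3.npz",{"spacer":(55,90,20,57),"top":(45,80,57,65),"jaw":(5,22,20,54)})
E
```

```text
time: 5.65
tool_pos: [517.0, 101.2, 144.4]
tcp_rot: [179.8, 0.0, 106.5]
ft_force: [0.2, 1.0, 1.0]
finger_gap: 70.0
grip_force: 0.0
[518.65542746 101.36068503 147.41755314]
spacer 70 X [-22.  -19.7  17. ] mid -2.5 Y med 72.0 slope deg 7.2 Z [24.3 56.9]
top 88 X [-19.7  -2.1  18.1] mid -0.8 Y med 67.6 slope deg -0.3 Z [57.1 61.5]
jaw 163 X [-21.9  -5.1  17. ] mid -2.5 Y med 12.5 slope deg 1.7 Z [21.3 53.1]
```

View pics/side3.png

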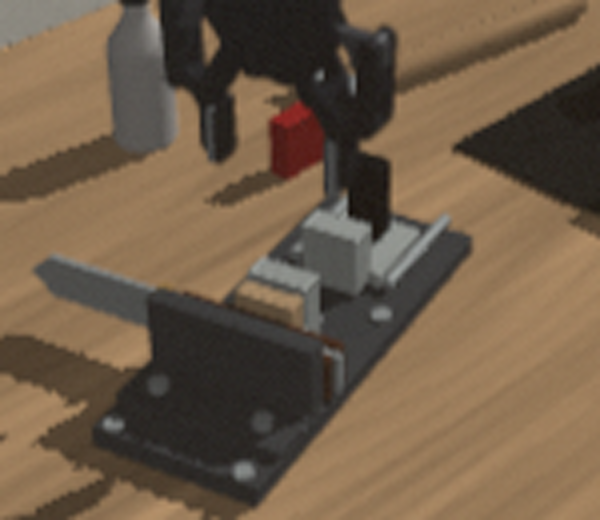

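```bash
python3 rel.py "515.5 100.9 140.3 106.5" "456.5 -202.5 130.3 85.6"
```

```text
row [-27.41 -14.27   1.  ] turn 0.365
```

```bash
python3 -m crank '[[-2,-1,0,0,7],[-6,-3,0,0.1,7],[-10,-5,0,0.2,7],[-14,-7,0,0.3,7],[-18,-9.5,0,0.36,7],[-22,-11.5,0.5,0.365,7],[-25,-13,1,0.365,7],[-27,-14,1,0.365,7],[-27.4,-14.3,1,0.365,7],[-27.4,-14.3,1,0.365,7],[-27.4,-14.3,1,0.365,7]]';  python3 - <<'E'
from face import *
p,d,P=get("top");np.savez("top3.npz",p=p,d=d);spacers(P)
q=P[...,:2]-J;X=q@ex;Y=q@ey;Z=P[...,2]
for nm,m in(("sp1",(abs(X)<35)&(Y>50)&(Y<74)&(Z>56)&(Z<66)),("pad",(abs(X)<25)&(Y>73)&(Y<91)&(Z>52)&(Z<60)),("nose",(abs(X)<30)&(abs(Y)<18)&(Z>55))):
  print(nm,m.sum(),np.percentile(X[m],[2,98]).round(1),np.percentile(Y[m],[2,98]).round(1),np.median(Z[m]),cv2.minAreaRect(P[m][:,:2].astype(np.float32)) if m.any() else 0)
cv2.imwrite("pics/top3.png",cv2.resize(p[150:250,150:400],None,fx=3.2,fy=3.2,interpolation=cv2.INTER_CUBIC)[:,:,::-1])
E
```

```text
time: 6.8
tool_pos: [456.4, -201.5, 130.5]
tcp_rot: [180.0, -0.0, 85.6]
ft_force: [0.1, -0.5, 0.6]
finger_gap: 70.1
grip_force: 0.0
[256.2 110. ] 41 med [758.   -6.   49.6] rect 762.9 -2.5 44.4 16.1 83.3
[275.7 143.2] 101 med [668.9 -57.   45.5] rect 669.1 -56.1 18.7 39.9 4.4
[204.1 198.9] 588 med [514.4 137.9  48.7] rect 557.0 135.1 216.3 60.3 16.2
[240.4 192.8] 95 med [532.5  41.1  58.1] rect 533.2 39.8 39.8 21.9 15.7
[330.3 220.9] 84 med [ 456.4 -198.5   49.8] rect 456.5 -200.7 15.4 38.3 85.5
[493.4 262.7] 463 med [ 342.5 -628.    48.9] rect 348.0 -628.5 75.5 233.0 82.1
[  6.  237.2] 332 med [419.6 668.5  45.1] rect 423.0 679.5 71.6 50.5 45.7
[134.1 250.2] 171 med [389.7 317.2  53. ] rect 377.0 327.8 54.5 66.1 87.0
[303.5 261.7] 106 med [ 348.8 -126.1   45.7] rect 349.0 -127.0 39.6 17.9 66.1
[255.3 374.7] 141 med [64.4  4.7 48.7] rect 58.4 6.3 24.8 104.5 6.8
sp1 101 [-18.1  19.9] [54.9 72.1] 60.93594832300232 ((515.9926147460938, 101.06956481933594), (39.13780212402344, 17.740386962890625), 16.167818069458008)
pad 75 [-18.8  19.9] [75.9 89.6] 57.569774184260496 ((510.0912780761719, 119.35155487060547), (39.61961364746094, 13.799071311950684), 16.2009334564209)
nose 120 [-18.8  19. ] [-10.2  10.5] 58.63973088909853 ((533.3436889648438, 39.854881286621094), (39.61638259887695, 21.86445426940918), 15.681440353393555)
```

View pics/top3.png

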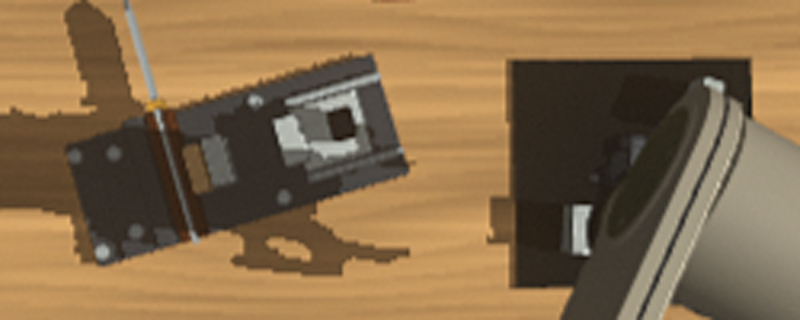

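The top view shows spacer 1 square and centred in front of the pad, at crop (218,160). The robot frame and top-camera frame agree within about 1 mm. Next I'll pick up the near-left spacer under the gripper, crop (580,230).

```bash
python3 -m crank '[[0,0,3,0,7],[0,0,7,0,7],[0,0,9.4,0,7],[0,0,9.7,0,7],[0,0,9.7,0,3.5],[0,0,9.7,0,3.5],[0,0,9.7,0,3.5],[0,0,9.7,0,3.5],[0,0,9.7,0,3.5],[0,0,9.7,0,3.5],[0,0,8,0,3.5],[0,0,4,0,3.5],[0,0,1,0,3.5],[0,0,0,0,3.5],[0,0,0,0,3.5]]' 40; python3 rel.py "456.6 -202.5 130.3 85.6" "521.5 80.2 120.3 106.4"
```

```text
time: 8.35
tool_pos: [457.6, -203.2, 132.5]
tcp_rot: [179.8, 0.1, 85.6]
ft_force: [0.1, -0.2, -1.3]
finger_gap: 39.4
grip_force: 40.6
row [28.68  4.3   1.  ] turn -0.363
```

```bash
python3 -m crank '[[2,0.3,0,0,3.5],[6,0.9,0,-0.1,3.5],[10,1.5,0,-0.2,3.5],[14,2.1,0,-0.3,3.5],[18,2.7,0,-0.363,3.5],[22,3.3,0,-0.363,3.5],[25.5,3.8,0,-0.363,3.5],[27.7,4.2,0.5,-0.363,3.5],[28.7,4.3,1,-0.363,3.5],[28.7,4.3,1,-0.363,3.5],[28.7,4.3,1,-0.363,3.5],[28.7,4.3,1,-0.363,3.5],[28.7,4.3,1,-0.363,3.5]]'; python3 - <<'E'
from face import *
p,d,P=get("side");np.savez("side4.npz",p=p,d=d)
bright("side4.npz",{"held":(35,65,85,128),"jaw":(5,22,20,54)})
E
```

```text
time: 9.65
tool_pos: [521.2, 79.4, 120.5]
tcp_rot: [180.0, 0.0, 106.3]
ft_force: [0.0, 0.4, -1.2]
finger_gap: 39.6
grip_force: 40.6
held 202 X [-26.4  -3.5  16.6] mid -4.9 Y med 51.6 slope deg 0.7 Z [ 89.6 126.4]
jaw 165 X [-21.8  -4.9  16.8] mid -2.5 Y med 12.4 slope deg 2.2 Z [21.1 53.4]
```

```bash
python3 -m crank '[[0,0,2,0,3.5],[0,0,4.5,0,3.5],[0,0,6.5,0,3.5],[0,0,7.2,0,3.5],[0,0,7.5,0,3.5],[0,0,7.5,0,3.5],[0,0,7.5,0,3.5],[0,0,7.5,0,5.5],[0,0,7.5,0,5.5],[0,0,7.5,0,5.5],[0,0,6.5,0,5.5],[0,0,4,0,6],[0,0,0,0,7],[0,0,-1,0,7],[0,0,-1,0,7]]'; python3 rel.py "521.5 80.2 130.3 106.4" "545.4 -2.1 130.3 106.4"
```

```text
time: 11.2
tool_pos: [523.3, 80.7, 133.6]
tcp_rot: [179.7, 0.1, 106.4]
ft_force: [0.1, 0.2, -0.8]
finger_gap: 69.9
grip_force: 0.0
row [-8.57 -0.03 -0.  ] turn -0.0
```

```bash
python3 -m crank '[[-3,0,0,0,6],[-6,0,0,0,6],[-8,0,0,0,6],[-8.6,0,0,0,6],[-8.6,0,0,0,6],[-8.6,0,3,0,6],[-8.6,0,6,0,6],[-8.6,0,7.1,0,6],[-8.6,0,7.1,0,6],[-8.6,0,7.1,0,1.5],[-8.6,0,7.1,0,1.5],[-8.6,0,7.1,0,1.5],[-8.6,0,7.1,0,1.5],[-8.6,0,7.1,0,1.5],[-8.6,0,7.1,0,1.5],[-8.6,0,7.1,0,1.5],[-8.6,0,7.1,0,1.5]]' 80; python3 - <<'E'
from face import *
for k in range(2):
  p,d,P=get("side");s=sense();print((s["tool_pos"][:2]-J)@ey,s["tool_pos"],s["ft_force"])
np.savez("side5.npz",p=p,d=d);cv2.imwrite("pics/side5.png",cv2.resize(p[150:280,170:320],None,fx=4,fy=4,interpolation=cv2.INTER_CUBIC)[:,:,::-1])
E
```

```text
time: 12.9
tool_pos: [545.6, -2.3, 61.3]
tcp_rot: [180.0, 0.0, 106.4]
ft_force: [-8.1, -2.0, 11.0]
finger_gap: 22.9
grip_force: 79.6
-43.96048335832825 [545.5666909   -2.28565304  61.27027331] [-8.7826193  -1.44946496  9.90531806]
-43.956311507690785 [545.61624486  -2.26652708  61.30591854] [-8.77489586 -0.13108956 10.09224068]
```

View pics/side5.png

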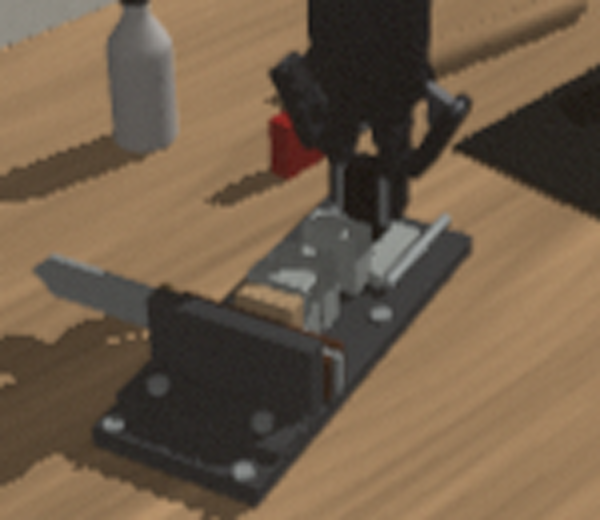

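```bash
cat > st.py <<'E'
from face import *
s=sense();t=s["tool_pos"];print("Y",round((t[:2]-J)@ey,2),"X",round((t[:2]-J)@ex,2),"z",t[2].round(1),"Fy",(s["ft_force"][:2]@ey).round(1),"Fx",(s["ft_force"][:2]@ex).round(1),"Fz",s["ft_force"][2].round(1),s["grip_force"].round(0))
E
python3 -m crank '[[0.4,0,0,0,1.5],[0.8,0,0,0,1.5],[1.2,0,0,0,1.5],[1.6,0,0,0,1.5],[2,0,0,0,1.5],[2.3,0,0,0,1.5],[2.5,0,0,0,1.5],[2.5,0,0,0,1.5],[2.5,0,0,0,1.5]]'>/dev/null; python3 st.py
for i in 1; do python3 -m crank '[[0.1,0,0,0,1.5],[0.1,0,0,0,1.5],[0.1,0,0,0,1.5]]'>/dev/null; python3 st.py; python3 -m crank '[[0.1,0,0,0,1.5],[0.1,0,0,0,1.5],[0.1,0,0,0,1.5]]'>/dev/null; python3 st.py; python3 -m crank '[[0.1,0,0,0,1.5],[0.1,0,0,0,1.5],[0.1,0,0,0,1.5]]' >/dev/null; python3 st.py;python3 -m crank '[[0.05,0,0,0,1.5],[0.05,0,0,0,1.5],[0.05,0,0,0,1.5]]' >/dev/null; python3 st.py; done
```

```text
Traceback (most recent call last):
  File "st.py", line 2, in <module>
    s=sense();t=s["tool_pos"];print("Y",round((t[:2]-J)@ey,2),"X",round((t[:2]-J)@ex,2),"z",t[2].round(1),"Fy",(s["ft_force"][:2]@ey).round(1),"Fx",(s["ft_force"][:2]@ex).round(1),"Fz",s["ft_force"][2].round(1),s["grip_force"].round(0))
                                                                                                                                                                                                                   ^^^^^^^^^^^^^^^^^^^^^
AttributeError: 'float' object has no attribute 'round'
Traceback (most recent call last):
  File "st.py", line 2, in <module>
    s=sense();t=s["tool_pos"];print("Y",round((t[:2]-J)@ey,2),"X",round((t[:2]-J)@ex,2),"z",t[2].round(1),"Fy",(s["ft_force"][:2]@ey).round(1),"Fx",(s["ft_force"][:2]@ex).round(1),"Fz",s["ft_force"][2].round(1),s["grip_force"].round(0))
                                                                                                                                                                                                   
[... 1184 characters left out ...]
                          ^^^^^^^^^^^^^^^^^^^^^
AttributeError: 'float' object has no attribute 'round'
Traceback (most recent call last):
  File "st.py", line 2, in <module>
    s=sense();t=s["tool_pos"];print("Y",round((t[:2]-J)@ey,2),"X",round((t[:2]-J)@ex,2),"z",t[2].round(1),"Fy",(s["ft_force"][:2]@ey).round(1),"Fx",(s["ft_force"][:2]@ex).round(1),"Fz",s["ft_force"][2].round(1),s["grip_force"].round(0))
                                                                                                                                                                                                                   ^^^^^^^^^^^^^^^^^^^^^
AttributeError: 'float' object has no attribute 'round'
```

Print bug only; the moves ran (commanded travel is now 28.5 mm).

```bash
sed -i 's/s\["grip_force"\].round(0)/s["grip_force"]/' st.py; python3 st.py
python3 -m crank '[[0.1,0,0,0,1.5],[0.1,0,0,0,1.5],[0.1,0,0,0,1.5]]'>/dev/null; python3 st.py; python3 -m crank '[[0.1,0,0,0,1.5],[0.1,0,0,0,1.5],[0.1,0,0,0,1.5]]' >/dev/null; python3 st.py
```

```text
Y -16.75 X -0.05 z 61.3 Fy -5.6 Fx -8.2 Fz 8.3 79.41200137138367
Y -15.72 X -0.07 z 61.3 Fy -5.2 Fx -9.2 Fz 8.4 79.3945848941803
Y -14.97 X -0.06 z 61.3 Fy -6.5 Fx -9.3 Fz 8.9 79.28069472312927
```

```bash
for k in 1; do python3 -m crank '[[0.1,0,0,0,1.5],[0.1,0,0,0,1.5],[0.1,0,0,0,1.5]]'>/dev/null; python3 st.py; python3 -m crank '[[0.1,0,0,0,1.5],[0.1,0,0,0,1.5],[0.1,0,0,0,1.5]]' >/dev/null; python3 st.py; python3 -m crank '[[0.2,0,0,0,1.5],[0.2,0,0,0,1.5],[0.2,0,0,0,1.5]]' >/dev/null; python3 st.py; done
python3 - <<'E'
from face import *
p,d,P=get("side");cv2.imwrite("pics/side6.png",cv2.resize(p[170:270,190:300],None,fx=5,fy=5,interpolation=cv2.INTER_CUBIC)[:,:,::-1])
E
```

```text
Y -14.95 X -0.04 z 61.3 Fy -12.3 Fx -8.5 Fz 6.8 79.02078866958618
Y -14.93 X -0.04 z 61.3 Fy -16.7 Fx -8.1 Fz 5.5 78.81601810455322
Y -14.85 X -0.04 z 61.4 Fy -27.9 Fx -7.6 Fz 1.8 78.56828212738037
```

View pics/side6.png

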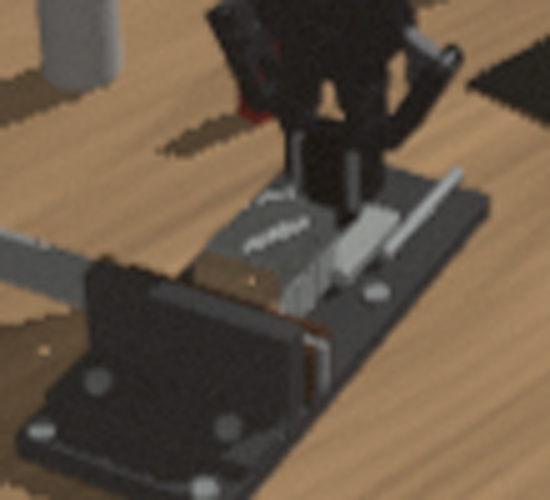

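Two spacers seem to bite at a travel of about 29.0 mm, only 1 mm before the 30 mm stop. The crop shows the stack closed at (255,235). Both readings put the gap at about 65 mm, too close to the stop to tell a bite from the stop itself. A third spacer (54 mm) fits with about 11 mm to spare and gives a certain bite, so I'll add it.

```bash
python3 -m crank '[[-0.5,0,0,0,1.5],[-1,0,0,0,1.5],[-1.6,0,0,0,1.5],[-2.2,0,0,0,1.5],[-2.8,0,0,0,1.5],[-3.2,0,0,0,1.5],[-3.45,0,0,0,1.5],[-3.45,0,0,0,1.5],[-3.45,0,0,0,6],[-3.45,0,0,0,6],[-3.45,0,0,0,6],[-3.45,0,-3,0,6],[-3.45,0,-6,0,7],[-3.45,0,-7.1,0,7],[-3.45,0,-7.1,0,7]]' 40; python3 rel.py "545.8 -2.3 130.3 106.4" "455 -327 130.3 81.9"
```

```text
time: 18.15
tool_pos: [547.2, -2.1, 132.6]
tcp_rot: [179.7, 0.1, 106.4]
ft_force: [-1.8, 0.0, -0.8]
finger_gap: 70.1
grip_force: 0.0
row [-28.59 -17.88  -0.  ] turn 0.428
```

```bash
python3 -m crank '[[-2,-1.2,0,0,7],[-5.5,-3.5,0,0.1,7],[-9,-5.6,0,0.2,7],[-12.5,-7.8,0,0.3,7],[-16,-10,0,0.4,7],[-20,-12.5,0,0.428,7],[-23.5,-14.7,0,0.428,7],[-26.5,-16.6,0,0.428,7],[-28.2,-17.6,0,0.428,7],[-28.6,-17.9,0,0.428,7],[-28.6,-17.9,0,0.428,7],[-28.6,-17.9,0,0.428,7]]';  python3 - <<'E'
from face import *
p,d,P=get("top");np.savez("top7.npz",p=p,d=d)
q=P[...,:2]-J;X=q@ex;Y=q@ey;Z=P[...,2]
for nm,m in(("stack",(abs(X)<35)&(Y>25)&(Y<80)&(Z>59.2)&(Z<66)),("nose",(abs(X)<30)&(abs(Y)<18)&(Z>55)),("handle",(abs(X)<25)&(Y<-10)&(Y>-70)&(Z>77)&(Z<85))):
  print(nm,m.sum(),np.percentile(X[m],[2,98]).round(1),np.percentile(Y[m],[2,98]).round(1),np.median(Z[m]),cv2.minAreaRect(P[m][:,:2].astype(np.float32)) if m.any() else 0)
cv2.imwrite("pics/top7.png",np.hstack([cv2.resize(p[160:235,160:290],None,fx=6,fy=6,interpolation=cv2.INTER_CUBIC)])[:,:,::-1])
spacers(np.where((Y<-150)[...,None],P,np.nan))
E
```

```text
time: 19.35
tool_pos: [454.2, -325.6, 129.2]
tcp_rot: [-179.9, -0.1, 81.9]
ft_force: [1.5, 0.4, 0.2]
finger_gap: 70.0
grip_force: 0.0
stack 168 [-17.9  18.9] [40.5 76.9] 61.07678082315272 ((517.3422241210938, 97.7204360961914), (39.5743408203125, 39.862850189208984), 16.66176986694336)
nose 120 [-18.6  18.9] [-10.5  10.5] 58.64752122729436 ((533.4056396484375, 39.94451904296875), (39.05266571044922, 21.916603088378906), 15.809130668640137)
handle 64 [-11.7  10.6] [-53.  -34.6] 80.91804312737264 ((545.6405029296875, -2.1709508895874023), (23.53525733947754, 18.96177864074707), 14.75552749633789)
[369.7 180.9] 116 med [ 562.9 -308.2   49.7] rect 563.2 -309.0 18.7 39.8 65.2
[377.8 221.2] 124 med [ 455.5 -326.    49.7] rect 454.7 -327.2 18.6 39.6 83.0
[340.9 270.4] 115 med [ 326.6 -225.    45.4] rect 325.0 -225.5 40.0 18.1 1.8
```

View pics/top7.png

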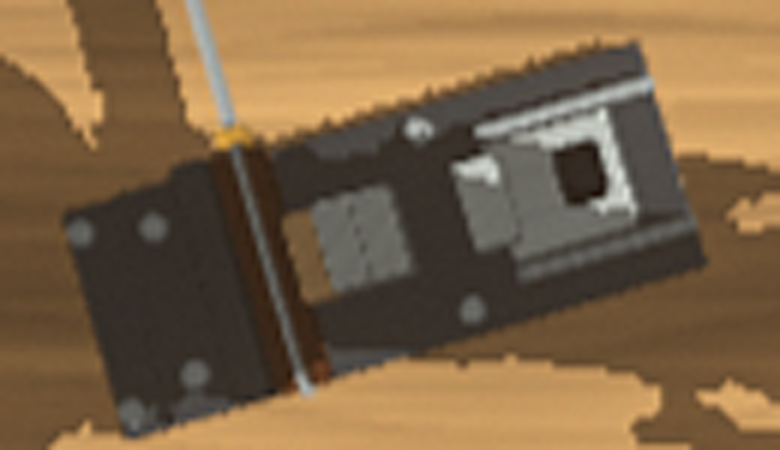

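The two spacers stand closed, square and centred against the pad at crop (360,240), and the jaw is fully open again. Next is spacer three.

```bash
python3 -m crank '[[0,0,3,0,7],[0,0,7,0,7],[0,0,9.4,0,7],[0,0,9.7,0,7],[0,0,9.7,0,3.5],[0,0,9.7,0,3.5],[0,0,9.7,0,3.5],[0,0,9.7,0,3.5],[0,0,9.7,0,3.5],[0,0,9.7,0,3.5],[0,0,8,0,3.5],[0,0,4,0,3.5],[0,0,1,0,3.5],[0,0,0,0,3.5],[0,0,0,0,3.5]]' 40; python3 rel.py "455 -327 130.3 81.9" "526.2 64.4 120.3 106.4"
```

```text
time: 20.9
tool_pos: [455.5, -327.9, 132.6]
tcp_rot: [179.8, 0.1, 81.9]
ft_force: [0.1, -0.9, 0.0]
finger_gap: 39.2
grip_force: 40.5
row [39.75  1.53  1.  ] turn -0.428
```

```bash
python3 -m crank '[[2,0,0,0,3.5],[6,0.2,0,-0.1,3.5],[10.5,0.4,0,-0.2,3.5],[15,0.6,0,-0.3,3.5],[19.5,0.7,0,-0.4,3.5],[24,0.9,0,-0.428,3.5],[28.5,1.1,0,-0.428,3.5],[33,1.3,0,-0.428,3.5],[36.5,1.4,0,-0.428,3.5],[38.8,1.5,0.5,-0.428,3.5],[39.75,1.5,1,-0.428,3.5],[39.75,1.5,1,-0.428,3.5],[39.75,1.5,1,-0.428,3.5],[39.75,1.5,1,-0.428,3.5],[39.75,1.5,1,-0.428,3.5]]'; python3 - <<'E'
from face import *
p,d,P=get("side");np.savez("side8.npz",p=p,d=d)
bright("side8.npz",{"held":(18,50,85,128),"jaw":(5,22,20,54)})
E
```

```text
time: 22.4
tool_pos: [525.6, 63.4, 120.5]
tcp_rot: [180.0, 0.0, 106.3]
ft_force: [-0.0, 1.3, -1.3]
finger_gap: 39.5
grip_force: 40.5
held 199 X [-27.   -3.9  15.6] mid -5.7 Y med 34.7 slope deg -0.3 Z [ 90.3 126.8]
jaw 131 X [-22.3  -8.9  16.4] mid -3.0 Y med 12.8 slope deg 2.2 Z [21.5 53.7]
```

```bash
python3 -m crank '[[0,0,2,0,3.5],[0,0,4.5,0,3.5],[0,0,6.5,0,3.5],[0,0,7.2,0,3.5],[0,0,7.5,0,3.5],[0,0,7.5,0,3.5],[0,0,7.5,0,3.5],[0,0,7.5,0,5.5],[0,0,7.5,0,5.5],[0,0,7.5,0,5.5],[0,0,6.5,0,5.5],[0,0,4,0,6],[0,0,0,0,7],[0,0,-1,0,7],[0,0,-1,0,7]]'; python3 rel.py "526.2 64.4 130.3 106.4" "545.7 -2.2 130.3 106.4"
```

```text
time: 23.95
tool_pos: [527.6, 64.6, 133.6]
tcp_rot: [179.7, 0.1, 106.4]
ft_force: [0.6, -0.8, 0.4]
finger_gap: 70.0
grip_force: 0.0
row [-6.94 -0.01 -0.  ] turn -0.0
```

```bash
python3 -m crank '[[-3,0,0,0,6],[-6,0,0,0,6],[-6.9,0,0,0,6],[-6.9,0,0,0,6],[-6.9,0,3,0,6],[-6.9,0,6,0,6],[-6.9,0,7.1,0,6],[-6.9,0,7.1,0,6],[-6.9,0,7.1,0,1.5],[-6.9,0,7.1,0,1.5],[-6.9,0,7.1,0,1.5],[-6.9,0,7.1,0,1.5],[-6.9,0,7.1,0,1.5],[-6.9,0,7.1,0,1.5],[-6.9,0,7.1,0,1.5],[-6.9,0,7.1,0,1.5]]' 80 >/dev/null; python3 st.py
python3 -m crank '[[0.2,0,0,0,1.5],[0.4,0,0,0,1.5],[0.6,0,0,0,1.5],[0.8,0,0,0,1.5],[0.9,0,0,0,1.5],[1,0,0,0,1.5],[1.1,0,0,0,1.5],[1.1,0,0,0,1.5],[1.1,0,0,0,1.5]]'>/dev/null; python3 st.py
python3 -m crank '[[0.1,0,0,0,1.5],[0.1,0,0,0,1.5],[0.2,0,0,0,1.5],[0.2,0,0,0,1.5],[0.2,0,0,0,1.5]]'>/dev/null; python3 st.py
```

```text
Y -43.54 X -0.18 z 61.3 Fy 2.2 Fx -5.9 Fz 8.4 79.18023347854614
Y -33.29 X -0.13 z 61.4 Fy -2.8 Fx -5.3 Fz 6.6 79.03487205505371
Y -32.53 X -0.14 z 61.4 Fy -9.8 Fx -5.6 Fz 5.2 78.6644196510315
```

```bash
python3 -m crank '[[0.1,0,0,0,1.5],[0.2,0,0,0,1.5],[0.25,0,0,0,1.5],[0.25,0,0,0,1.5],[0.25,0,0,0,1.5],[0.25,0,0,0,1.5]]'>/dev/null; python3 st.py
python3 - <<'E'
from face import *
p,d,P=get("side");cv2.imwrite("pics/side9.png",np.hstack([cv2.resize(q,(400,400),interpolation=cv2.INTER_CUBIC) for q in (p[170:260,200:290],p[100:250,180:330])])[:,:,::-1])
p,d,P=get("top")
q=P[...,:2]-J;X=q@ex;Y=q@ey;Z=P[...,2];m=(abs(X)<35)&(Y>23)&(Y<80)&(Z>59.2)&(Z<66);print(m.sum(),cv2.minAreaRect(P[m][:,:2].astype(np.float32)) if m.any() else "hidden")
E
python3 st.py
```

```text
Y -32.44 X -0.1 z 61.4 Fy -21.7 Fx -5.6 Fz 0.6 78.20510387420654
29 ((507.339111328125, 71.58674621582031), (23.87818145751953, 13.18724250793457), 89.89411926269531)
Y -32.48 X -0.12 z 61.4 Fy -22.7 Fx -5.9 Fz -0.0 78.2054615020752
```

View pics/side9.png

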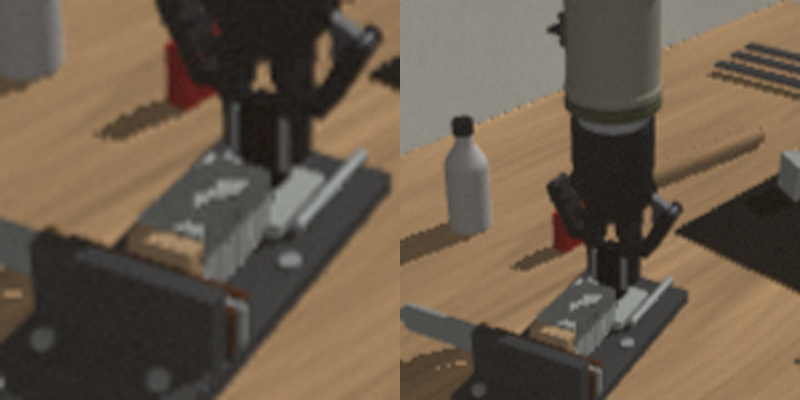

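The crops show three spacers packed square between the pad at (165,245) and the jaw nose at (240,180). The handle is pinched at (265,140) and no finger touches a spacer. The jaw stopped at about 11 mm of travel with a steady push of about 22 N, so I'm handing in.

```bash
python3 -c "
from bench import hand_in
print(hand_in())"
```

```text
the job is handed in; nothing more can be done
None
```

Job handed in: three spacers fill the gap, the jaw bites on them at about 11 mm of its 30 mm travel, and the arm holds it there by its handle with about 22 N; two spacers had only bitten at about 29 mm, too close to the stop, so I added the third.

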